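# Scrape the brass blanks off the bench shovel into the blue pot

## Task

Pick up the little flat bench shovel with its two brass blanks, press the front edge of the blade down on the rim of the open pale-blue pot (not the yellow one beside it), and tip it there so that the blanks slide off into the pot while the blade stays pressed on the rim. Then lay the empty shovel flat on the free bench top again and let go; the pot stays upright on the bench.

Things in the scene. Friction and masses are not known exactly. Their poses are not given: they have to be found in the camera images.
- shovel: Flat hand shovel (sizes in mm). Origin: centre of the blade's underside; x to the open front edge, z up. Metal blade 70 long (x -35 to 35), 56 wide, 2.5 thick, sides 12 high to x = 23, back 24 high. Wooden handle 18 wide, 18 high along -x, x -60 to -156, centre line at z = 37, level on a foot under its end; stands at z = 0. 0.16 to 0.25 kg, centre x = -57: grip across y at x = -80.
- pot_blue: Pale blue and white (silvery) glazed round pot, open, loose, 0.6 to 0.9 kg. Origin: centre of its underside, z up. 100 mm across, rim 69 mm high, rounded rim edge 82 mm across along its crest, mouth 77 mm inside; inner floor 7 mm up, 67 mm across. A pot of the same shape in yellow and white stands near it.
- blank_1: Domed round brass blank, 18 mm across, 8 mm high, 14 g, lying loose flat side down on the right half of the shovel's blade (y about -13 mm in the shovel's frame). Origin: centre of its flat underside, z up. It is polished: it slides off the blade at a tilt of 12 to 18 degrees.
- blank_2: The other domed brass blank, the same as blank_1, on the left half of the blade (y about +13 mm).
Things that resemble listed ones, but are neither listed nor needed, are in the scene too. What is shaped like the pot_blue but green is not meant.

How it is judged:
By the outcome, as a careful person would: the job done as asked, in the order asked, and still so for the second after the job is handed in, with the robot touching nothing.
It also fails if it takes over 51 s, if anything falls off the work surface, if the arm or the gripper's body presses on something with over 40 N, if the wrist force passes 120 N, or if a joint passes its speed limit or range.

## Robot

A 6-joint arm with a two-finger parallel gripper is mounted at the origin on a cart in front of the work surface, level with it; the furniture and walls round the work are solid. World frame = base frame: x ahead of the robot, y to its left, z up, the work surface at z = 0. Lengths are in m, angles in rad, forces in N, time in s.
With the tool pointing down it reaches from about 0.25 to 0.85 m from the base axis. Payload 12.5 kg.
Tool frame: the origin (TCP) lies between the finger pads; the fingertips stand 14 mm ahead of it and the grasp point (between the pads) lies 5 mm behind it; x points along the fingers, z is the direction in which the jaws open and shut, and the axes are right-handed (so a half turn about x gives the same grasp; the last joint's range is limited). The gripper opens to 93 mm and grips with 3 to 60 N. Pads are 15 mm wide; open, the fingers measure 128 mm over their backs; the gripper's body (75 mm by 188 mm) begins 65 mm behind the grasp point.
Start: joints at [-1.329, 0.351, 1.652, -0, 1.139, -0.085], TCP at [0.177, -0.521, 0.233] pointing down, gripper open.
Joint ranges: [-2.75, 2.75], [-0.79, 2.1], [0.01, 2.65], [-1.57, 4.71], [0.07, 3.14], [-2.87, 2.87]. Speed limits (rad/s): [2.22, 2.22, 2.79, 3.14, 3.14, 3.14].

## Interface

Orientations are given as a rotation vector (axis times angle).
In Python, from plant import readout, optics, r gives the robot as it stands. The module is installed in compiled form; this text tells all that it offers.
- The arm moves only by the tool play_rows, never from a script. Its arguments are lists of equal length, an entry for each row: "claw": the closure, from 0 (fully open) to 1 (shut); "translation": the shift along the tool's x, y, z in m, a list of three; "angular": the turn, a rotation vector about the tool's x, y, z in rad, a list of three. In form: {"claw": [claw, ...], "translation": [[x, y, z], ...], "angular": [[wx, wy, wz], ...]}. A call has exactly 8 rows; each row shifts and turns the commanded pose from where the row before left it, along the tool's axes as they then stand; what a row does not reach is not made up. A row lasts 1/10 s, in which the tool goes at most 50 mm and 8.59 degrees, less where a joint would pass 70% of its speed; a pose out of reach is approached as far as the arm can. A call is refused whole if a number of a shift passes 0.05 or a number of a turn 0.15, either way. A call with a gripper value outside its range is refused whole. The fingers move at their own pace and stop on an object; "newtons" is the grip in N (left out, the last holds). Time passes only in rows, so rows that do not move let the fingers close, or fill a call up. It gives the time, the measured TCP pose, the force and the opening at its end, in the units of the state.
- readout.observe(): the state, without advancing time (a new reading comes with each control period).
- optics.capture(name): name is "scene" or "top" or "wrist"; returns the picture (384x512x3 uint8, red, green, blue); there is no depth.
- optics.calibration(name): a dict with "K" (3x3 intrinsics, pixels), "rvec" (rotation vector, rad) and "tvec" (3), from world to camera coordinates, as OpenCV has them; the wrist camera has in their place "T_tool_cam" (4x4, takes a point from camera to tool coordinates, whose origin is the TCP and whose axes are the tool frame's). Camera axes: x right, y down, z forward; pixel columns grow to the right and rows downward; lengths in m; the calibration is good to about 2 mm. A picture is of the moment at which its call begins: read the wrist's pose just before it. calibration takes no time and is no camera call.
- r.sign_off(): hands the job in, once; it reports no verdict.
The state is a dict: "t": time; "joint_pos": joint angles; "joint_velocities": joint speeds; "joint_torque": joint torques, N m; "position": TCP position; "tool_rot": TCP orientation; "ft_force": force on the tool from outside, world axes, zero at the start; "torque": the same for the moment, N m; "finger_gap": opening from 0.0 (shut) to 1.0 (fully open).
Only numpy, scipy, OpenCV 4.12 (cv2) and the standard library are available. Lean on these libraries where they do the work, as an engineer would, in place of code of your own. Each camera call takes 0.05 s, during which the arm holds its last target. There are 200 camera calls.

## Working session

There is one attempt and no reset: what is moved stays moved. The work goes in short steps, Python scripts to look and compute and a tool call to move; the robot and the scene stay as the last step left them, time stands still between calls to the robot, and variables do not carry over. Pictures are saved under pics/ and viewed, about 8 in all and at most 12, crops included, and the job is handed in when it is done.

Besides the shell and the picture viewer there is one more tool, called after ">>>" in YAML: its name, and indented under it one key for each argument. play_rows: Moves the arm, as the interface text tells. Its arguments: {"type":"object","properties":{"claw":{"type":"array"},"translation":{"type":"array"},"angular":{"type":"array"},"newtons":{"type":"number"}},"required":["claw","translation","angular"]}

```bash
mkdir -p pics
python3 - <<'E'
from plant import readout, optics
import cv2,numpy as np
s=readout.observe()
print({k:np.round(v,3).tolist() for k,v in s.items()})
for n in ("top","scene"):
    c=optics.calibration(n);print(n,{k:np.round(v,4).tolist() for k,v in c.items()})
    cv2.imwrite(f"pics/{n}0.png",optics.capture(n)[:,:,::-1])
print(optics.calibration("wrist"))
E
```

```text
{'t': 0.0, 'joint_pos': [-1.329, 0.351, 1.652, 0.0, 1.139, -0.085], 'joint_velocities': [-0.0, 0.001, 0.0, -0.001, -0.0, -0.0], 'joint_torque': [-0.002, -49.733, -28.525, 0.07, 0.026, -0.0], 'position': [0.177, -0.521, 0.232], 'tool_rot': [0.966, 1.347, -0.965], 'ft_force': [-0.582, -0.162, 0.366], 'torque': [0.027, -0.013, -0.009], 'finger_gap': 1.0}
top {'K': [[408.0602, 0.0, 254.7939], [0.0, 408.0602, 194.6922], [0.0, 0.0, 1.0]], 'rvec': [2.1693, -2.1383, 0.1791], 'tvec': [0.0004, 0.5342, 0.7987]}
scene {'K': [[498.7145, 0.0, 251.9031], [0.0, 498.7145, 182.7338], [0.0, 0.0, 1.0]], 'rvec': [1.8625, -0.9437, 0.5997], 'tvec': [-0.298, 0.2238, 0.6835]}
{'K': array([[338.74508539,   0.        , 258.4665746 ],
       [  0.        , 338.74508539, 195.52996201],
       [  0.        ,   0.        ,   1.        ]]), 'T_tool_cam': array([[ 6.01276484e-04, -2.37444615e-01,  9.71400892e-01,
        -1.51780274e-01],
       [ 7.17999605e-04, -9.71400715e-01, -2.37445016e-01,
         6.54753614e-02],
       [ 9.99999561e-01,  8.40235561e-04, -4.13595267e-04,
         1.19100899e-03],
       [ 0.00000000e+00,  0.00000000e+00,  0.00000000e+00,
         1.00000000e+00]])}
```

View pics/top0.png

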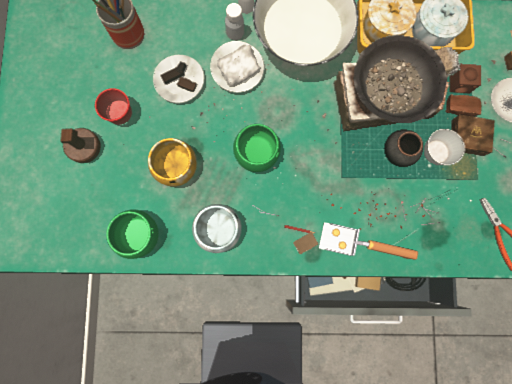

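View pics/scene0.png

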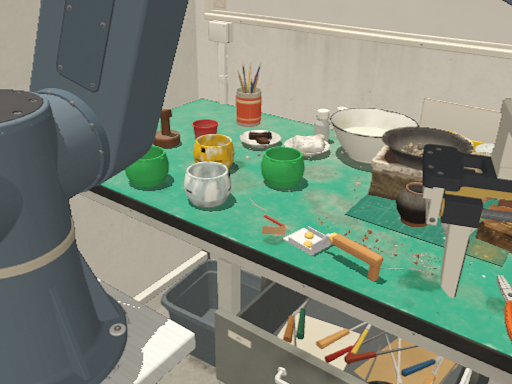

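The top view shows the silvery pot at about (217,229) and the shovel blade at (340,240), with its handle out to (415,253). The yellow pot is at (172,162). Next, an enlarged crop.

```bash
cat > h.py <<'E'
from plant import readout, optics
import cv2,numpy as np
from scipy.spatial.transform import Rotation as R
def px2w(n,uv,z):
    c=optics.calibration(n);M=cv2.Rodrigues(np.array(c["rvec"]))[0];t=np.array(c["tvec"]).ravel()
    d=M.T@np.linalg.inv(c["K"])@np.array([uv[0],uv[1],1.]);o=-M.T@t
    return o+d*(z-o[2])/d[2]
def w2px(n,p):
    c=optics.calibration(n);return cv2.projectPoints(np.atleast_2d(np.array(p,float)),np.array(c["rvec"]),np.array(c["tvec"]),c["K"],None)[0][:,0]
E
python3 - <<'E'
from h import *
im=cv2.imread("pics/top0.png")
a=cv2.resize(im[190:270,180:440],None,fx=3,fy=3,interpolation=cv2.INTER_CUBIC)
b=cv2.imread("pics/scene0.png")[150:290,170:400]
b=cv2.resize(b,None,fx=2.5,fy=2.5,interpolation=cv2.INTER_CUBIC)
o=np.zeros((a.shape[0]+b.shape[0],780,3),np.uint8);o[:240]=a;o[240:,:b.shape[1]]=b
cv2.imwrite("pics/c1.png",o)
for uv,z in(((217,226),.069),((340,240),.0),((415,253),.046),((360,243),.046),((172,158),.069),((305,242),0),((131,232),.069),((257,145),.069),((250,274),0)):print(uv,px2w("top",uv,z).round(3))
E
```

```text
(217, 226) [0.467 0.082 0.069]
(340, 240) [ 0.445 -0.175  0.   ]
(415, 253) [ 0.42  -0.315  0.046]
(360, 243) [ 0.438 -0.205  0.046]
(172, 158) [0.601 0.175 0.069]
(305, 242) [ 0.44 -0.1   0.  ]
(131, 232) [0.453 0.248 0.069]
(257, 145) [0.631 0.005 0.069]
(250, 274) [0.372 0.015 0.   ]
```

View pics/c1.png

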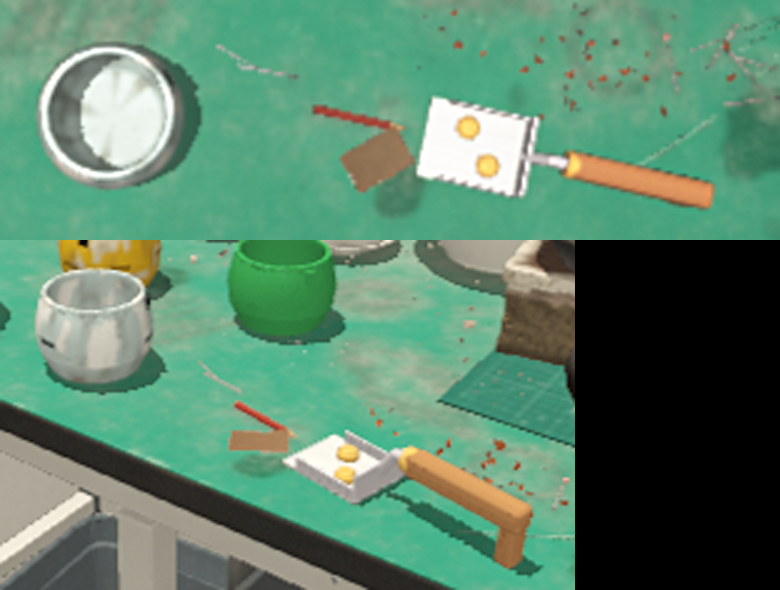

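The crop shows the pot rim as an ellipse around (111,115), the blade's front corners at (432,98) and (418,180), and the handle from (567,164) to (713,194). The two blanks are at (467,127) and (487,165). I'll fit the poses and check them by overlay in both views.

```bash
cat > fit.py <<'E'
from h import *
from scipy.optimize import least_squares
def toW(p,P):
    x,y,a=p;c,s=np.cos(a),np.sin(a);P=np.array(P,float)
    return np.c_[x+c*P[:,0]-s*P[:,1],y+s*P[:,0]+c*P[:,1],P[:,2]]
mod=np.array([[35,28,2.5],[35,-28,2.5],[-60,0,46],[-156,0,46]])/1000
cr=lambda q:np.array(q,float)/3+[180,190]-.33
uv=cr([[418,180],[432,98],[567,164],[713,194]])
E
python3 - <<'E'
from fit import *
uvs=uv
best=None
for m in (mod,mod*[1,-1,1]):
    f=least_squares(lambda p:(w2px("top",toW(p,m))-uvs).ravel(),[.44,-.175,1.57])
    print(f.x.round(4),f.fun.round(2),f.cost)
    if best is None or f.cost<best.cost:best=f
p=best.x
t=np.linspace(0,2*np.pi,60)
S=[[-35,-28,0],[35,-28,0],[35,28,0],[-35,28,0],[-35,28,24],[-35,-28,24],[-35,-28,0]]
H=[[-60,-9,46],[-156,-9,46],[-156,9,46],[-60,9,46],[-60,-9,46],[-60,-9,28],[-156,-9,28]]
pot=[.467,.082]
g=[[None]]
pc=cr([[111,115]])[0];print(px2w("top",pc,.069))
pot=px2w("top",pc,.069)
C=lambda r,z:np.c_[pot[0]+r*np.cos(t),pot[1]+r*np.sin(t),t*0+z]
curves=[toW(p,np.array(S)/1000),toW(p,np.array(H)/1000),C(.041,.069),C(.0335,.007),C(.05,.035)]
cols=[(0,0,255),(255,0,255),(0,0,255),(255,0,0),(0,255,255)]
out=np.zeros((600,780,3),np.uint8)
for n,(x0,y0,w,h),k,off in(("top",(180,190,260,80),3,0),("scene",(170,150,230,140),2.5,240)):
    im=cv2.imread(f"pics/{n}0.png")[y0:y0+h,x0:x0+w]
    im=cv2.resize(im,None,fx=k,fy=k,interpolation=cv2.INTER_CUBIC)
    for c,col in zip(curves,cols):
        q=(w2px(n,c)-[x0,y0]+.33)*k
        cv2.polylines(im,[q.round().astype(int)],False,col,1)
    out[off:off+im.shape[0],:im.shape[1]]=im
cv2.imwrite("pics/o1.png",out)
E
```

```text
[ 0.4469 -0.1671  1.3785] [-1.05 -0.8  -0.96  0.57  1.84  0.19  0.07  0.01] 3.2064044607314544
[ 0.4475 -0.1672  1.37  ] [ 3.890e+00 -2.716e+01 -5.750e+00  2.608e+01  1.840e+00  1.400e-01
  1.000e-02  3.600e-01] 734.8145111996304
[0.46276364 0.08218016 0.069     ]
```

View pics/o1.png

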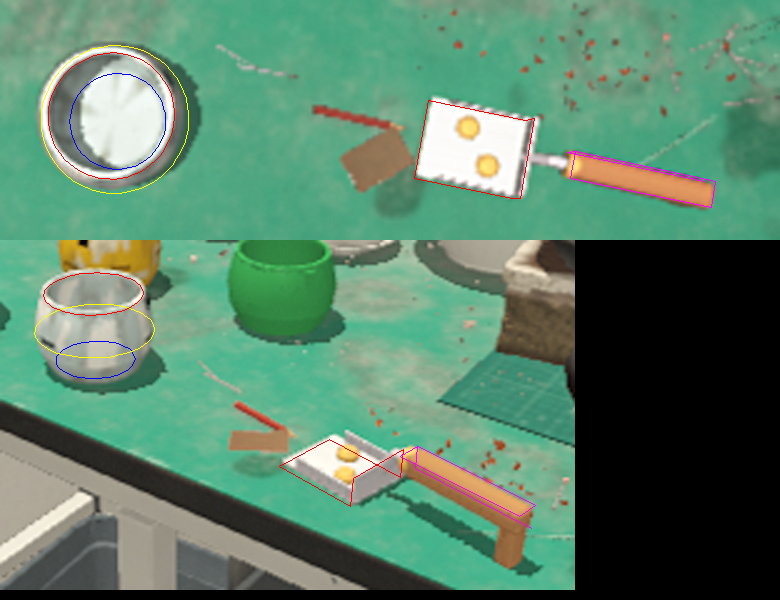

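```bash
cat >> h.py <<'E'
SH=np.array([.4469,-.1671]);YAW=1.3785
def goal(yaw,pitch,sgn=1):
    "tool rotation for a shovel at yaw, nose-down pitch: tool x=-shovel z, tool z=sgn*shovel y"
    S=(R.from_euler('z',yaw)*R.from_euler('y',pitch)).as_matrix()
    x=-S[:,2];z=sgn*S[:,1];return R.from_matrix(np.c_[x,np.cross(z,x),z])
def rem(pos,Rg):
    s=readout.observe();r0=R.from_rotvec(s["tool_rot"])
    print("t",round(s["t"],2),"pos",s["position"].round(4) if hasattr(s["position"],"round") else s["position"],"F",np.round(s["ft_force"],2),"gap",round(s["finger_gap"],3),"q",np.round(s["joint_pos"],2))
    print("turn first(tool rotvec)",(r0.inv()*Rg).as_rotvec().round(4),"then shift",Rg.inv().apply(np.array(pos)-s["position"]).round(4))
    print("shift in present axes",r0.inv().apply(np.array(pos)-s["position"]).round(4))
E
python3 - <<'E'
from h import *
print(R.from_rotvec(readout.observe()["tool_rot"]).as_matrix().round(3))
for s in(1,-1):rem([.4316,-.2457,.032],goal(YAW,0,s))
E
```

```text
[[-0.     0.947  0.321]
 [ 0.001  0.321 -0.947]
 [-1.     0.    -0.001]]
t 0.1 pos [ 0.1765 -0.5206  0.2322] F [-0.68 -0.74 -0.2 ] gap 0.998 q [-1.33  0.35  1.65 -0.    1.14 -0.08]
turn first(tool rotvec) [ 2.0899e+00 -7.0000e-04  1.0000e-03] then shift [ 0.2002 -0.3186 -0.1979]
shift in present axes [ 0.2004  0.3298 -0.1783]
t 0.1 pos [ 0.1765 -0.5206  0.2322] F [-0.68 -0.74 -0.2 ] gap 0.998 q [-1.33  0.35  1.65 -0.    1.14 -0.08]
turn first(tool rotvec) [-1.0517e+00 -9.0000e-04 -6.0000e-04] then shift [0.2002 0.3186 0.1979]
shift in present axes [ 0.2004  0.3298 -0.1783]
```

>>> play_rows:
  claw: [0,0,0,0,0,0,0,0]
  translation:
    - [0.01,0,0]
    - [0.01,0,0]
    - [0.01,0,0]
    - [0.01,0,0]
    - [0.01,0,0]
    - [0.01,0,0]
    - [0.01,0,0]
    - [0.01,0,0]
  angular:
    - [-0.13,0,0]
    - [-0.13,0,0]
    - [-0.13,0,0]
    - [-0.13,0,0]
    - [-0.13,0,0]
    - [-0.13,0,0]
    - [-0.13,0,0]
    - [-0.14,0,0]

```text
t: 0.9
position: [0.1765, -0.5207, 0.1519]
tool_rot: [0.149, 1.566, -0.148]
ft_force: [0.3, -0.1, 0.4]
finger_gap: 1.001
```

>>> play_rows:
  claw: [0,0,0,0,0,0,0,0]
  translation:
    - [0,0.04,0.025]
    - [0,0.04,0.025]
    - [0,0.04,0.025]
    - [0,0.04,0.025]
    - [0,0.04,0.025]
    - [0,0.04,0.025]
    - [0,0.04,0.025]
    - [0,0.038,0.023]
  angular:
    - [0,0,0]
    - [0,0,0]
    - [0,0,0]
    - [0,0,0]
    - [0,0,0]
    - [0,0,0]
    - [0,0,0]
    - [0,0,0]

```text
t: 1.7
position: [0.4332, -0.2452, 0.1526]
tool_rot: [0.152, 1.566, -0.152]
ft_force: [0.4, -1.4, -0.5]
finger_gap: 0.997
```

```bash
cat >> h.py <<'E'
def wpx(P,s):
    c=optics.calibration("wrist");T=np.eye(4);T[:3,:3]=R.from_rotvec(s["tool_rot"]).as_matrix();T[:3,3]=s["position"]
    M=np.linalg.inv(T@c["T_tool_cam"]);q=(np.c_[np.atleast_2d(P),np.ones(len(P))]@M.T)[:,:3]@np.array(c["K"]).T
    return q[:,:2]/q[:,2:]
E
python3 - <<'E'
from h import *
from fit import *
rem([.4316,-.2457,.032],goal(YAW,0,-1))
s=readout.observe();im=optics.capture("wrist")[:,:,::-1].copy()
p=[*SH,YAW]
for L in ([[-35,-28,0],[35,-28,0],[35,28,0],[-35,28,0],[-35,28,24],[-35,-28,24]],[[-60,-9,46],[-156,-9,46],[-156,9,46],[-60,9,46],[-60,-9,46]]):
    cv2.polylines(im,[wpx(toW(p,np.array(L)/1000),s).round().astype(int)],False,(0,0,255),1)
t=np.linspace(0,6.28,50);cv2.polylines(im,[wpx(np.c_[.463+.041*np.cos(t),.082+.041*np.sin(t),t*0+.069],s).round().astype(int)],False,(255,0,0),1)
cv2.imwrite("pics/w1.png",im)
E
```

```text
t 1.7 pos [ 0.4332 -0.2452  0.1526] F [ 0.43 -1.42 -0.47] gap 0.997 q [-0.61  0.36  1.86  0.    0.92 -0.41]
turn first(tool rotvec) [-0.0015 -0.0001 -0.0001] then shift [ 0.1206 -0.0008 -0.0015]
shift in present axes [ 0.1206 -0.0008 -0.0015]
```

View pics/w1.png

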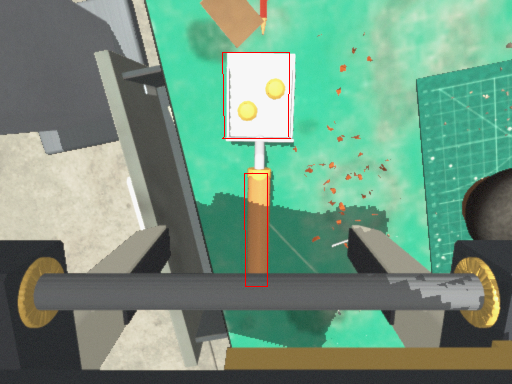

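The wrist view agrees with the fit to about 2 mm: handle at columns 247–270, blade front at row 53. I'll descend and grip.

>>> play_rows:
  claw: [0,0,0,0,0,0,0,0]
  translation:
    - [0.01,0,0]
    - [0.02,0,0]
    - [0.02,0,0]
    - [0.02,0,0]
    - [0.02,0,0]
    - [0.015,0,0]
    - [0.01,0,0]
    - [0.004,0,0]
  angular:
    - [0,0,0]
    - [0,0,0]
    - [0,0,0]
    - [0,0,0]
    - [0,0,0]
    - [0,0,0]
    - [0,0,0]
    - [0,0,0]

```text
t: 2.55
position: [0.4311, -0.2473, 0.0324]
tool_rot: [0.154, 1.567, -0.152]
ft_force: [0.4, -0.7, -0.2]
finger_gap: 0.997
```

>>> play_rows:
  newtons: 15
  claw: [0.4,0.6,0.7,0.75,0.8,0.85,0.9,0.95]
  translation:
    - [0,0,0]
    - [0,0,0]
    - [0,0,0]
    - [0,0,0]
    - [0,0,0]
    - [0,0,0]
    - [0,0,0]
    - [0,0,0]
  angular:
    - [0,0,0]
    - [0,0,0]
    - [0,0,0]
    - [0,0,0]
    - [0,0,0]
    - [0,0,0]
    - [0,0,0]
    - [0,0,0]

```text
t: 3.35
position: [0.4322, -0.247, 0.0337]
tool_rot: [0.152, 1.565, -0.152]
ft_force: [-0.0, -0.0, 0.0]
finger_gap: 0.363
```

>>> play_rows:
  newtons: 60
  claw: [1,1,1,1,1,1,1,1]
  translation:
    - [0,0,0]
    - [0,0,0]
    - [0,0,0]
    - [0,0,0]
    - [0,0,0]
    - [0,0,0]
    - [0,0,0]
    - [0,0,0]
  angular:
    - [0,0,0]
    - [0,0,0]
    - [0,0,0]
    - [0,0,0]
    - [0,0,0]
    - [0,0,0]
    - [0,0,0]
    - [0,0,0]

```text
t: 4.15
position: [0.4322, -0.247, 0.0336]
tool_rot: [0.152, 1.565, -0.152]
ft_force: [-0.6, -0.1, -0.2]
finger_gap: 0.185
```

>>> play_rows:
  claw: [1,1,1,1,1,1,1,1]
  translation:
    - [-0.004,0,0]
    - [-0.01,0,0]
    - [-0.016,0,0]
    - [-0.02,0,0]
    - [-0.02,0,0]
    - [-0.016,0,0]
    - [-0.01,0,0]
    - [-0.004,0,0]
  angular:
    - [0,0,0]
    - [0,0,0]
    - [0,0,0]
    - [0,0,0]
    - [0,0,0]
    - [0,0,0]
    - [0,0,0]
    - [0,0,0]

```text
t: 4.95
position: [0.4324, -0.2472, 0.1348]
tool_rot: [0.152, 1.564, -0.153]
ft_force: [-0.5, 1.1, -2.2]
finger_gap: 0.188
```

>>> play_rows:
  claw: [1,1,1,1,1,1,1,1]
  translation:
    - [0,0.004,-0.001]
    - [0,0.01,-0.002]
    - [0,0.014,-0.0025]
    - [0,0.016,-0.003]
    - [0,0.016,-0.003]
    - [0,0.014,-0.0025]
    - [0,0.01,-0.002]
    - [0,0.005,-0.001]
  angular:
    - [0,0,0]
    - [0,0,0]
    - [0,0,0]
    - [0,0,0]
    - [0,0,0]
    - [0,0,0]
    - [0,0,0]
    - [0,0,0]

```text
t: 5.75
position: [0.4326, -0.1552, 0.1336]
tool_rot: [0.152, 1.566, -0.151]
ft_force: [-0.3, 1.0, -2.2]
finger_gap: 0.191
```

```bash
cat > look.py <<'E'
from fit import *
def edge(s,dx=.116,dz=.0335):
    r=R.from_rotvec(s["tool_rot"]);return s["position"]+r.apply([dz,dx,0])
def look(name,pot,views=("top","wrist")):
    s=readout.observe();r=R.from_rotvec(s["tool_rot"])
    print("t",round(s["t"],2),"pos",np.round(s["position"],4),"F",np.round(s["ft_force"],2),"gap",round(s["finger_gap"],3))
    # shovel pts: shovel x=tool y, y=-tool z, z=-tool x ; shovel origin in tool = (.0335,.081,0)
    L=np.array([[-35,-28,24],[-35,-28,0],[35,-28,0],[35,28,0],[-35,28,0],[-35,28,24]])/1000
    P=s["position"]+r.apply(np.c_[.0335-L[:,2],.081+L[:,0],-L[:,1]])
    t=np.linspace(0,6.29,50);C=[np.c_[pot[0]+q*np.cos(t),pot[1]+q*np.sin(t),t*0+z] for q,z in((.041,.069),(.05,.035))]
    O=[]
    e=edge(s);print("edge",e.round(4),"pitch",round(np.degrees(np.arcsin(-r.as_matrix()[2,1])),2))
    for n in views:
        im=optics.capture(n)[:,:,::-1].copy();cv2.imwrite(f"pics/{name}_{n}_raw.png",im)
        f=(lambda X:w2px(n,X)) if n!="wrist" else (lambda X:wpx(X,s))
        if n=="wrist":k,(x0,y0,x1,y1)=1.5,(130,0,390,200)
        else:
            c=f(np.vstack([P,C[0]]));k=3;x0,y0=np.maximum(c.min(0).astype(int)-12,0);x1,y1=x0+130,min(y0+190,384)
            x1=max(x1,int(c[:,0].max())+8)
            y1=min(y1,int(c[:,1].max())+14)
        o=cv2.resize(im[y0:y1,x0:x1],None,fx=k,fy=k,interpolation=cv2.INTER_CUBIC)
        for X,col in((P,(0,0,255)),(C[0],(255,0,0)),(C[1],(0,255,255))):
            q=(f(X)-[x0,y0]+.33)*k
            cv2.polylines(o,[q.round().astype(int)],False,col,1)
        print(n,"crop",x0,y0,"k",k);O.append(o)
    W=max(o.shape[1] for o in O);O=[cv2.copyMakeBorder(o,0,0,0,W-o.shape[1],cv2.BORDER_CONSTANT) for o in O]
    o=np.vstack(O);f=min(1,800/o.shape[1],600/o.shape[0]);cv2.imwrite(f"pics/{name}.png",cv2.resize(o,None,fx=f,fy=f));print("scale",f)
E
python3 -c "
from look import *
look('l1',(.463,.082))"
```

```text
t 5.75 pos [ 0.4326 -0.1552  0.1336] F [-0.29  0.99 -2.23] gap 0.191
edge [ 0.4548 -0.0413  0.1001] pitch -0.0
top crop 183 195 k 3
wrist crop 130 0 k 1.5
scale 1
```

View pics/l1.png

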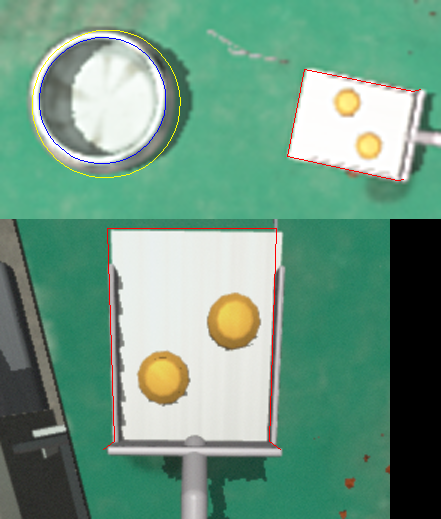

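The blade is level and both blanks are still on it. It sits about 2 mm to +x of my model. The pot rim in the top view needs an enlarged look.

Run:
```python
from h import *
im=cv2.imread("pics/l1_top_raw.png")[200:258,188:248];a=cv2.resize(im,None,fx=8,fy=8,interpolation=cv2.INTER_CUBIC)
b=cv2.resize(cv2.imread("pics/scene0.png")[155:212,180:236],None,fx=6,fy=6,interpolation=cv2.INTER_CUBIC)[:,:310]
b=cv2.copyMakeBorder(b,0,a.shape[0]-b.shape[0],0,0,cv2.BORDER_CONSTANT)
cv2.imwrite("pics/pot.png",np.hstack([a,b]));print(a.shape,b.shape)
```

```text
(464, 480, 3) (464, 310, 3)
```

View pics/pot.png

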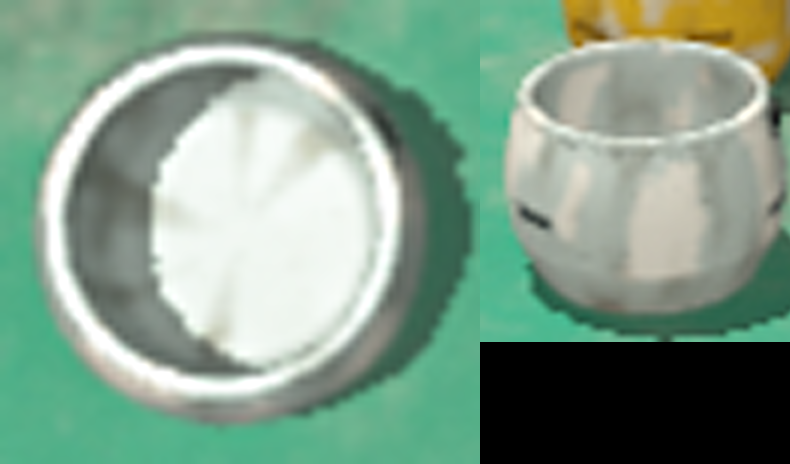

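Run:
```python
from h import *
print(px2w("top",(215.4,227.1),.069),px2w("scene",(207.1,169.9),.069))
```

```text
[0.46448996 0.08470278 0.069     ] [0.46626567 0.08484113 0.069     ]
```

>>> play_rows:
  claw: [1,1,1,1,1,1,1,1]
  translation:
    - [0,0.004,-0.001]
    - [0,0.01,-0.002]
    - [0,0.014,-0.0025]
    - [0,0.017,-0.0025]
    - [0,0.017,-0.0025]
    - [0,0.015,-0.0025]
    - [0,0.01,-0.002]
    - [0,0.005,-0.001]
  angular:
    - [0,0,0]
    - [0,0,0]
    - [0,0,0]
    - [0,0,0]
    - [0,0,0]
    - [0,0,0]
    - [0,0,0]
    - [0,0,0]

```text
t: 6.65
position: [0.4345, -0.0619, 0.1336]
tool_rot: [0.152, 1.566, -0.152]
ft_force: [0.1, -0.3, -1.5]
finger_gap: 0.188
```

>>> play_rows:
  claw: [1,1,1,1,1,1,1,1]
  translation:
    - [0.0,0.0005,0]
    - [0.001,0.0005,0]
    - [0.001,0.0005,0]
    - [0.001,0.001,0]
    - [0.001,0.001,0]
    - [0.001,0.001,0]
    - [0.001,0.001,0]
    - [0,0.0005,0]
  angular:
    - [0,0,-0.015]
    - [0,0,-0.015]
    - [0,0,-0.015]
    - [0,0,-0.015]
    - [0,0,-0.015]
    - [0,0,-0.015]
    - [0,0,-0.015]
    - [0,0,-0.015]

```text
t: 7.45
position: [0.4357, -0.0574, 0.1272]
tool_rot: [0.057, 1.575, -0.247]
ft_force: [-0.7, 0.4, -1.1]
finger_gap: 0.188
```

```bash
python3 -c "
from look import *
look('l2',(.465,.0847))"
```

```text
t 7.45 pos [ 0.4357 -0.0574  0.1272] F [-0.74  0.37 -1.06] gap 0.188
edge [0.4571 0.0516 0.0799] pitch 6.95
top crop 182 193 k 3
wrist crop 130 0 k 1.5
scale 1
```

View pics/l2.png

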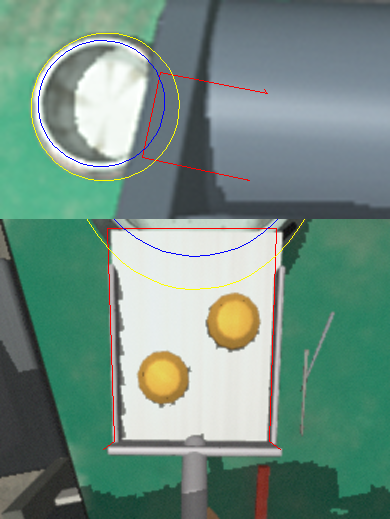

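The edge is about 11 mm above the rim, centred on it and 7 mm inside the crest. Both blanks are in place. I'll lower it in small steps.

>>> play_rows:
  claw: [1,1,1,1,1,1,1,1]
  translation:
    - [0.001,0,0]
    - [0.001,0,0]
    - [0.001,0,0]
    - [0.001,0,0]
    - [0.001,0,0]
    - [0.001,0,0]
    - [0.001,0.0005,0]
    - [0.001,0.0005,0]
  angular:
    - [0,0,0]
    - [0,0,0]
    - [0,0,0]
    - [0,0,0]
    - [0,0,0]
    - [0,0,0]
    - [0,0,0]
    - [0,0,0]

```text
t: 8.35
position: [0.4358, -0.0574, 0.1191]
tool_rot: [0.058, 1.575, -0.246]
ft_force: [1.1, 0.1, -2.3]
finger_gap: 0.189
```

```bash
cat > st.py <<'E'
from look import *
s=readout.observe();e=edge(s);d=np.array([np.cos(YAW),np.sin(YAW)])
print(round(s["t"],2),"F",np.round(s["ft_force"],2),"M",np.round(s["torque"],3),"edge z",e[2].round(4),"depth",round(.041-(np.array([.465,.0847])-e[:2])@d,4),"pitch",round(np.degrees(np.arcsin(-R.from_rotvec(s["tool_rot"]).as_matrix()[2,1])),2))
E
python3 st.py
```

```text
8.35 F [ 1.11  0.06 -2.33] M [-0.006 -0.104  0.042] edge z 0.072 depth 0.0071 pitch 6.87
```

>>> play_rows:
  claw: [1,1,1,1,1,1,1,1]
  translation:
    - [0.0005,0,0]
    - [0.0005,0,0]
    - [0.0005,0,0]
    - [0.0005,0,0]
    - [0,0,0]
    - [0,0,0]
    - [0,0,0]
    - [0,0,0]
  angular:
    - [0,0,0]
    - [0,0,0]
    - [0,0,0]
    - [0,0,0]
    - [0,0,0]
    - [0,0,0]
    - [0,0,0]
    - [0,0,0]

```text
t: 9.15
position: [0.4358, -0.0577, 0.1173]
tool_rot: [0.058, 1.575, -0.246]
ft_force: [0.2, 0.3, -0.8]
finger_gap: 0.189
```

```bash
python3 st.py
```

```text
9.15 F [ 0.22  0.29 -0.81] M [ 0.062 -0.112  0.027] edge z 0.0701 depth 0.0068 pitch 6.87
```

>>> play_rows:
  claw: [1,1,1,1,1,1,1,1]
  translation:
    - [0.0005,0,0]
    - [0.0005,0,0]
    - [0.0005,0,0]
    - [0,0,0]
    - [0,0,0]
    - [0,0,0]
    - [0,0,0]
    - [0,0,0]
  angular:
    - [0,0,0]
    - [0,0,0]
    - [0,0,0]
    - [0,0,0]
    - [0,0,0]
    - [0,0,0]
    - [0,0,0]
    - [0,0,0]

```text
t: 9.95
position: [0.4357, -0.0579, 0.1158]
tool_rot: [0.058, 1.575, -0.246]
ft_force: [-0.6, -0.8, -0.4]
finger_gap: 0.189
```

```bash
python3 st.py
```

```text
9.95 F [-0.61 -0.77 -0.45] M [ 0.03  -0.121  0.046] edge z 0.0687 depth 0.0066 pitch 6.88
```

>>> play_rows:
  claw: [1,1,1,1,1,1,1,1]
  translation:
    - [0.0005,0,0]
    - [0.0005,0,0]
    - [0,0,0]
    - [0,0,0]
    - [0,0,0]
    - [0,0,0]
    - [0,0,0]
    - [0,0,0]
  angular:
    - [0,0,0]
    - [0,0,0]
    - [0,0,0]
    - [0,0,0]
    - [0,0,0]
    - [0,0,0]
    - [0,0,0]
    - [0,0,0]

```text
t: 10.75
position: [0.4357, -0.058, 0.1148]
tool_rot: [0.058, 1.575, -0.246]
ft_force: [-0.3, -1.4, 0.9]
finger_gap: 0.188
```

```bash
python3 st.py
```

```text
10.75 F [-0.3  -1.37  0.91] M [ 0.053 -0.126  0.003] edge z 0.0677 depth 0.0065 pitch 6.88
```

Contact: the vertical force has gone from about -2 N to +0.9 N, so the press is roughly 3 N. Now I'll tip about the front edge.

>>> play_rows:
  claw: [1,1,1,1,1,1,1,1]
  translation:
    - [-0.0017,0.0005,0]
    - [-0.0017,0.0005,0]
    - [-0.0017,0.0005,0]
    - [-0.0017,0.0005,0]
    - [-0.0017,0.0005,0]
    - [-0.0017,0.0005,0]
    - [-0.0017,0.0005,0]
    - [-0.0015,0.0005,0]
  angular:
    - [0,0,-0.015]
    - [0,0,-0.015]
    - [0,0,-0.015]
    - [0,0,-0.015]
    - [0,0,-0.015]
    - [0,0,-0.015]
    - [0,0,-0.015]
    - [0,0,-0.015]

```text
t: 11.55
position: [0.4369, -0.0518, 0.1275]
tool_rot: [-0.037, 1.58, -0.341]
ft_force: [-0.1, -0.6, 2.2]
finger_gap: 0.191
```

```bash
python3 st.py;python3 -c "
from look import *
look('l3',(.465,.0847),('wrist','scene'))"
```

```text
11.55 F [-0.09 -0.57  2.16] M [ 0.191 -0.125 -0.093] edge z 0.0672 depth 0.0063 pitch 13.82
t 11.55 pos [ 0.4369 -0.0518  0.1275] F [-0.09 -0.57  2.16] gap 0.191
edge [0.4571 0.0509 0.0672] pitch 13.82
wrist crop 130 0 k 1.5
scene crop 174 150 k 3
scale 1
```

View pics/l3.png

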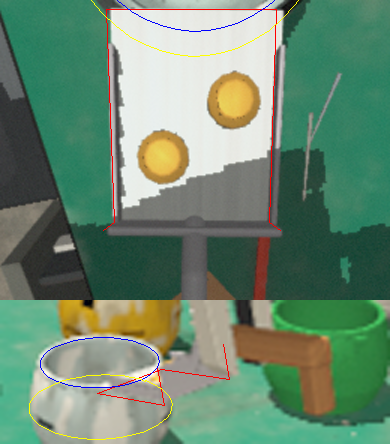

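The shovel hasn't slipped in the grip, the edge is on the rim and the blanks are still on the blade. Continuing the tip.

>>> play_rows:
  claw: [1,1,1,1,1,1,1,1]
  translation:
    - [-0.0017,0.0005,0]
    - [-0.0017,0.0005,0]
    - [-0.0018,0.0005,0]
    - [-0.0017,0.0005,0]
    - [-0.0017,0.0005,0]
    - [-0.0018,0.0005,0]
    - [-0.0017,0.0005,0]
    - [-0.0017,0.0005,0]
  angular:
    - [0,0,-0.015]
    - [0,0,-0.015]
    - [0,0,-0.015]
    - [0,0,-0.015]
    - [0,0,-0.015]
    - [0,0,-0.015]
    - [0,0,-0.015]
    - [0,0,-0.015]

```text
t: 12.45
position: [0.4384, -0.0441, 0.1395]
tool_rot: [-0.133, 1.582, -0.435]
ft_force: [-0.7, -0.2, 2.0]
finger_gap: 0.186
```

```bash
python3 st.py
```

```text
12.45 F [-0.7  -0.25  2.01] M [ 0.378 -0.144 -0.015] edge z 0.0671 depth 0.0061 pitch 20.7
```

>>> play_rows:
  claw: [1,1,1,1,1,1,1,1]
  translation:
    - [-0.0017,0.0005,0]
    - [-0.0017,0.0005,0]
    - [-0.0018,0.0005,0]
    - [-0.0017,0.0005,0]
    - [-0.0017,0.0005,0]
    - [-0.0018,0.0005,0]
    - [-0.0017,0.0005,0]
    - [-0.0017,0.0005,0]
  angular:
    - [0,0,-0.015]
    - [0,0,-0.015]
    - [0,0,-0.015]
    - [0,0,-0.015]
    - [0,0,-0.015]
    - [0,0,-0.015]
    - [0,0,-0.015]
    - [0,0,-0.015]

```text
t: 13.25
position: [0.4402, -0.0351, 0.1505]
tool_rot: [-0.228, 1.579, -0.528]
ft_force: [-0.4, -0.2, 2.2]
finger_gap: 0.187
```

```bash
python3 st.py;python3 -c "
from look import *
look('l4',(.465,.0847),('wrist','scene'))"
```

```text
13.25 F [-0.43 -0.17  2.2 ] M [ 0.378 -0.197  0.029] edge z 0.0671 depth 0.006 pitch 27.57
t 13.25 pos [ 0.4402 -0.0351  0.1505] F [-0.43 -0.17  2.2 ] gap 0.187
edge [0.457  0.0506 0.0671] pitch 27.57
wrist crop 130 0 k 1.5
scene crop 174 144 k 3
scale 1
```

View pics/l4.png

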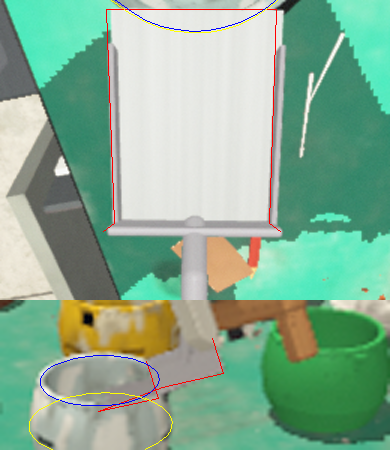

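Both blanks have left the blade while it stayed pressed (about 4 N, edge 6 mm inside the crest). Now I'll lift off and level.

>>> play_rows:
  claw: [1,1,1,1,1,1,1,1]
  translation:
    - [-0.002,-0.001,0]
    - [-0.004,-0.002,0]
    - [-0.007,-0.004,0]
    - [-0.009,-0.005,0]
    - [-0.009,-0.005,0]
    - [-0.009,-0.005,0]
    - [-0.007,-0.004,0]
    - [-0.004,-0.002,0]
  angular:
    - [0,0,0]
    - [0,0,0]
    - [0,0,0]
    - [0,0,0]
    - [0,0,0]
    - [0,0,0]
    - [0,0,0]
    - [0,0,0]

```text
t: 14.15
position: [0.4401, -0.0365, 0.2095]
tool_rot: [-0.227, 1.578, -0.528]
ft_force: [-0.1, -0.4, -1.4]
finger_gap: 0.186
```

>>> play_rows:
  claw: [1,1,1,1,1,1,1,1]
  translation:
    - [0,-0.01,0]
    - [0,-0.015,0]
    - [0,-0.015,0]
    - [0,-0.015,0]
    - [0,-0.015,0]
    - [0,-0.015,0]
    - [0,-0.015,0]
    - [0,-0.01,0]
  angular:
    - [0,0,0.06]
    - [0,0,0.06]
    - [0,0,0.06]
    - [0,0,0.06]
    - [0,0,0.06]
    - [0,0,0.06]
    - [0,0,0.06]
    - [0,0,0.06]

```text
t: 14.95
position: [0.4194, -0.1404, 0.238]
tool_rot: [0.154, 1.564, -0.151]
ft_force: [0.0, -0.9, -2.4]
finger_gap: 0.188
```

Run:
```python
from look import *
rem([.4322,-.247,.0336],goal(YAW,0,-1))
top=optics.capture("top")[:,:,::-1];sc=optics.capture("scene")[:,:,::-1]
cv2.imwrite("pics/top5.png",top);cv2.imwrite("pics/sc5.png",sc)
a=cv2.resize(top[190:270,180:290],None,fx=5,fy=5,interpolation=cv2.INTER_CUBIC)
b=cv2.resize(sc[150:230,170:280],None,fx=2.2,fy=2.2,interpolation=cv2.INTER_CUBIC)
b=cv2.copyMakeBorder(b,0,400-b.shape[0],0,0,cv2.BORDER_CONSTANT)
cv2.imwrite("pics/p5.png",np.hstack([a,b]))
```

```text
t 14.95 pos [ 0.4194 -0.1404  0.238 ] F [ 0.02 -0.89 -2.37] gap 0.188 q [-0.43  0.15  1.91  0.    1.09 -0.24]
turn first(tool rotvec) [-0.0017  0.0008 -0.0022] then shift [ 0.2044 -0.1022  0.0329]
shift in present axes [ 0.2043 -0.1026  0.0329]
```

View pics/p5.png

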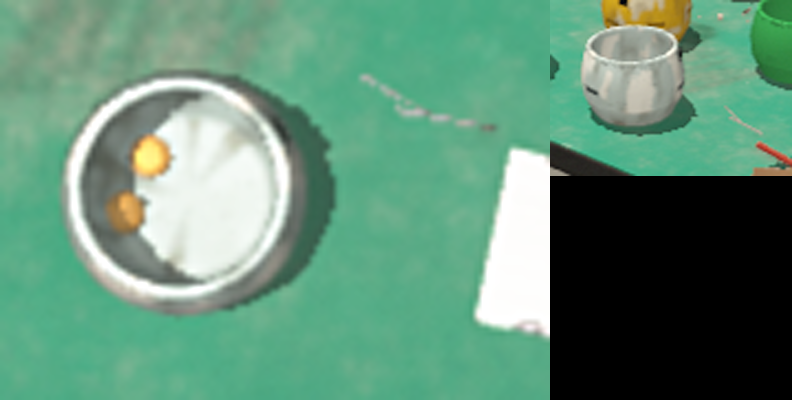

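Both blanks lie in the pot, at (150,157) and (127,211) in the crop, and the pot is upright. I'll return the shovel to its original free spot.

>>> play_rows:
  claw: [1,1,1,1,1,1,1,1]
  translation:
    - [0.008,-0.008,0.003]
    - [0.016,-0.013,0.004]
    - [0.018,-0.014,0.005]
    - [0.02,-0.016,0.005]
    - [0.02,-0.016,0.005]
    - [0.018,-0.014,0.005]
    - [0.016,-0.013,0.004]
    - [0.012,-0.008,0.002]
  angular:
    - [0,0,0]
    - [0,0,0]
    - [0,0,0]
    - [0,0,0]
    - [0,0,0]
    - [0,0,0]
    - [0,0,0]
    - [0,0,0]

```text
t: 15.85
position: [0.4323, -0.2461, 0.108]
tool_rot: [0.151, 1.567, -0.152]
ft_force: [-0.4, -0.3, -1.7]
finger_gap: 0.187
```

>>> play_rows:
  claw: [1,1,1,1,1,1,1,1]
  translation:
    - [0.012,0,0]
    - [0.014,0,0]
    - [0.014,0,0]
    - [0.012,0,0]
    - [0.009,0,0]
    - [0.006,0,0]
    - [0.003,0,0]
    - [0.002,0,0]
  angular:
    - [0,0,0]
    - [0,0,0]
    - [0,0,0]
    - [0,0,0]
    - [0,0,0]
    - [0,0,0]
    - [0,0,0]
    - [0,0,0]

```text
t: 16.65
position: [0.4325, -0.2461, 0.0376]
tool_rot: [0.152, 1.565, -0.152]
ft_force: [-0.1, 0.0, -1.5]
finger_gap: 0.189
```

```bash
python3 -c "
from h import *
rem([.4322,-.247,.0336],goal(YAW,0,-1))"
```

```text
t 16.65 pos [ 0.4325 -0.2461  0.0376] F [-0.06  0.04 -1.48] gap 0.189 q [-0.61  0.56  1.92 -0.    0.66 -0.42]
turn first(tool rotvec) [-0.0017  0.0002  0.0001] then shift [ 0.004  -0.001  -0.0001]
shift in present axes [ 0.004  -0.001  -0.0001]
```

>>> play_rows:
  claw: [1,1,1,1,1,1,1,1]
  translation:
    - [0.001,0,0]
    - [0.001,0,0]
    - [0.0005,0,0]
    - [0.0005,0,0]
    - [0.0005,0,0]
    - [0.0005,0,0]
    - [0,0,0]
    - [0,0,0]
  angular:
    - [0,0,0]
    - [0,0,0]
    - [0,0,0]
    - [0,0,0]
    - [0,0,0]
    - [0,0,0]
    - [0,0,0]
    - [0,0,0]

```text
t: 17.45
position: [0.4324, -0.2461, 0.0337]
tool_rot: [0.152, 1.565, -0.152]
ft_force: [-0.4, 0.4, -1.9]
finger_gap: 0.189
```

>>> play_rows:
  newtons: 15
  claw: [0.8,0.75,0.7,0.6,0.5,0.4,0.2,0]
  translation:
    - [0,0,0]
    - [0,0,0]
    - [0,0,0]
    - [0,0,0]
    - [0,0,0]
    - [0,0,0]
    - [0,0,0]
    - [0,0,0]
  angular:
    - [0,0,0]
    - [0,0,0]
    - [0,0,0]
    - [0,0,0]
    - [0,0,0]
    - [0,0,0]
    - [0,0,0]
    - [0,0,0]

```text
t: 18.25
position: [0.4324, -0.246, 0.0336]
tool_rot: [0.152, 1.565, -0.152]
ft_force: [-0.4, -0.3, -0.1]
finger_gap: 0.681
```

>>> play_rows:
  claw: [0,0,0,0,0,0,0,0]
  translation:
    - [0,0,0]
    - [0,0,0]
    - [0,0,0]
    - [0,0,0]
    - [-0.01,0,0]
    - [-0.01,0,0]
    - [-0.015,0,0]
    - [-0.02,0,0]
  angular:
    - [0,0,0]
    - [0,0,0]
    - [0,0,0]
    - [0,0,0]
    - [0,0,0]
    - [0,0,0]
    - [0,0,0]
    - [0,0,0]

```text
t: 19.05
position: [0.4322, -0.2459, 0.0897]
tool_rot: [0.152, 1.566, -0.152]
ft_force: [-0.0, 0.2, 0.3]
finger_gap: 1.0
```

>>> play_rows:
  claw: [0,0,0,0,0,0,0,0]
  translation:
    - [-0.02,0,0]
    - [-0.02,0,0]
    - [-0.02,0,0]
    - [-0.02,0,0]
    - [-0.02,0,0]
    - [-0.01,0,0]
    - [0,0,0]
    - [0,0,0]
  angular:
    - [0,0,0]
    - [0,0,0]
    - [0,0,0]
    - [0,0,0]
    - [0,0,0]
    - [0,0,0]
    - [0,0,0]
    - [0,0,0]

```text
t: 19.85
position: [0.4321, -0.2459, 0.1983]
tool_rot: [0.152, 1.566, -0.152]
ft_force: [-0.1, 0.2, -0.3]
finger_gap: 0.998
```

Run:
```python
from h import *
s=readout.observe();print(s["t"],s["finger_gap"],s["ft_force"])
w=optics.capture("wrist")[:,:,::-1];sc=optics.capture("scene")[:,:,::-1]
sc=cv2.resize(sc[150:290,170:400],None,fx=2.2,fy=2.2)
o=np.zeros((600,512,3),np.uint8);o[:290]=w[:290];o[290:598,:506]=sc
cv2.imwrite("pics/end.png",o)
```

```text
19.85 0.9984410333447361 [-0.12826663  0.16311155 -0.29425748]
```

View pics/end.png

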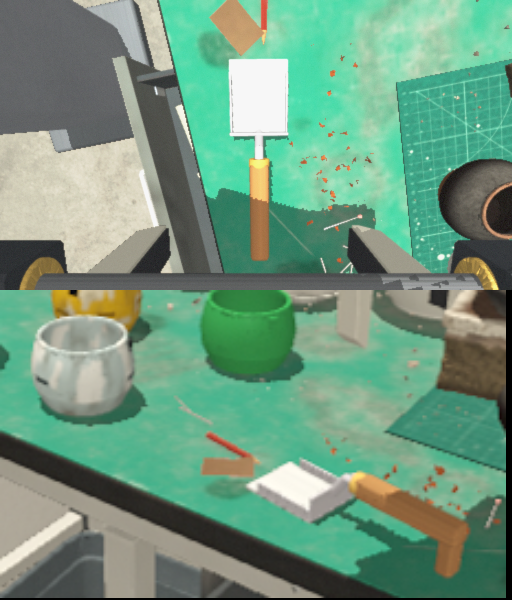

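The empty shovel stands flat on the bench, the pot is upright, and the gripper is clear.

```bash
python3 -c "
from plant import r
print(r.sign_off())"
```

```text
the job is handed in; nothing more can be done
None
```

The job is done and handed in, at about 20 s of the 51 s allowed; no verdict was reported.

I gripped the shovel by its handle and carried it level to the pale-blue pot. I pressed the front edge of the blade on the rim, about 6–7 mm inside the crest. Then I tipped it about that edge to 27.6° with roughly 4 N of press, estimated from force readings that are noisy by about 1 N. The empty shovel went back to its original free spot on the bench, and I released it and moved the gripper away.

- **Blanks:** a top picture after the tip showed both lying in the pot.
- **Shovel and pot:** the final wrist and scene pictures showed the shovel empty and flat on the bench, the pot upright, and nothing touched by the robot.
- **Disagreements:** my first pot estimate was about 3 mm off. I corrected it before contact, and the top and scene cameras then agreed to within 2 mm. The blade also sat about 2 mm to the side of my fit, which I allowed for.

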